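Close the tealight drawer and press its label home

ROBOT

A 7-joint arm with a two-finger parallel gripper is mounted at the origin on a cart in front of the work surface, level with it; the furniture and walls round the work are solid. World frame = base frame: x ahead of the robot, y to its left, z up, the work surface at z = 0. Lengths are in mm, angles in rad, forces in N, time in s.
With the tool pointing down it reaches from about 400 to 900 mm from the base axis. Payload 5.6 kg.
Tool frame: the origin (TCP) lies on the centre line of the jaws, within the pads' length; the fingertips stand 19 mm ahead of it and the grasp point (between the pads) is the TCP; z points along the fingers, y is the direction in which the jaws open and shut (so a half turn about z gives the same grasp; the last joint's range is limited). The gripper opens to 92 mm and grips with 3 to 60 N. Pads are 20 mm wide; open, the fingers measure 128 mm over their backs; the gripper's body (75 mm by 189 mm) begins 69 mm behind the grasp point.
Start: joints at [1.293, 0.468, -0.012, 1.603, 0.006, 1.071, -0.056], TCP at [151.179, -632.181, 233.592] pointing down, gripper open.
Joint ranges: [-2.53, 2.53], [-0.31, 2.02], [-1.57, 1.55], [0.28, 2.44], [-1.29, 4.43], [0.15, 1.84], [-2.92, 2.92]. Speed limits (rad/s): [2.57, 2.57, 3.14, 3.14, 3.14, 3.14, 3.14].

INTERFACE

Orientations are given as a unit quaternion [w, x, y, z].
In Python, from rig import ctrl gives the robot as it stands.
- The arm moves only by the tool servo_tool, never from a script. Its argument "deltas" is a list that holds one entry, the list of rows, each a list of 7 numbers: the opening, from 0 (shut) to 1 (fully open), then the shift along the tool's x, y, z in cm, then the turn, a rotation vector about the tool's x, y, z in degrees. A call has 1 to 8 rows; each row shifts and turns the commanded pose from where the row before left it, along the tool's axes as they then stand; what a row does not reach is not made up. A row lasts 1/8 s, in which the tool goes at most 62.5 mm and 10.7 degrees, less where a joint would pass 70% of its speed; a pose out of reach is approached as far as the arm can. A call with a gripper value outside its range is refused whole. The fingers move at their own pace and stop on an object; the grip force is fixed at half the most. Time passes only in rows, so rows that do not move let the fingers close. It gives the time, the measured TCP pose, the force and the opening at its end, in the units of the state.
- ctrl.sense(): the state, without advancing time (a new reading comes with each control period).
- ctrl.snapshot(name): name is "side" or "top"; returns a dict with "pixels" (400x640x3 uint8, blue, green, red), "fx", "fy", "cx", "cy" (pixels), "R" (3x3) and "t" (3): a world point X has camera coordinates R X + t. Camera axes: x right, y down, z forward; pixel columns grow to the right and rows downward; lengths in mm; the calibration is good to about 2 mm. A picture is of the moment at which its call begins. There is no depth.
- ctrl.sign_off(): hands the job in, once; it reports no verdict.
The state is a dict: "time": time; "joint_positions": joint angles; "joint_velocities": joint speeds; "joint_efforts": joint torques, N m; "tcp_pos": TCP position; "ee_rot": TCP orientation; "wrist_force": force on the tool from outside, world axes, zero at the start; "wrist_torque": the same for the moment, N m; "width": finger opening in mm.
Only numpy, scipy, OpenCV 4.12 (cv2) and the standard library are available. Lean on these libraries where they do the work, as an engineer would, in place of code of your own. Each camera call takes 0.05 s, during which the arm holds its last target.

TASK

Close up the loaded tealight cabinet: first push its open drawer fully shut, then take the label holder with the violet card from the wooden rack and push it, card facing out towards the robot, down behind the lip of the aluminium rail on top of the cabinet until it is fully home, with the springy bed in the slot pressed right down. The bed pushes back, so keep the holder pressed down: finish while still holding it there, with the drawer still shut. Leave the green label holder in the rack and do not knock over or shove the candles and the cup.

Things in the scene. Friction and masses are not known exactly. Their poses are not given: they have to be found in the camera images.
- cabinet: Fixed plywood cabinet, 150 (x) x 220 (y) x 100 mm high, one drawer in the front. Origin: centre of its underside; its front faces its own -x (towards the robot) at x = -75 mm, +y along its width, z up. It stands at a yaw of up to about 0.2 rad either way.
- cabinet_drawer0 (a joint): Drawer travel in m: 0 is fully shut, grows as the drawer comes out towards the cabinet's -x (at most 0.094). It slides with about 1 N of friction and stays where it is left.
- cabinet_drawer0_handle (a point): Middle of the steel bar handle (a round bar 100 mm long, along the cabinet's y) of the drawer, 35 mm in front of the drawer's front and 62 mm above the table; moves with the drawer. Pushing on the bar towards the cabinet's +x shuts the drawer.
- rail: Fixed aluminium label rail, 124 mm long (y) between black end caps, axes as the cabinet's. Origin: middle of its underside, on the cabinet top (z 100 mm), 9 mm behind the cabinet's front. Slot open at the top, 9 mm wide in x, between the lip in front (20 mm high) and the back wall (24 mm); above these both flare out to 31 mm high, the mouth about 20 mm wide.
- slot (a point): Middle of the slot at the height of the spring bed's top when the bed is fully pressed: 6.5 mm above the rail's origin, axes as the cabinet's. A holder that is home has its origin here (anywhere within 27 mm along y).
- press_bed (a joint): Travel in m of the orange spring bed in the slot (7 x 112 mm): 0 is up (its top 12.5 mm above the rail's origin), 0.006 is fully down against its stop. It pushes up with 3 N at 0 and 9 N fully down, and springs back when released.
- rack: Fixed wooden parking rack, 60 (x) x 210 (y) x 30 mm, origin at the centre of its underside. Two slots 8.5 mm wide and 14 mm deep, at y = -50 and +50 mm, in each of which a label holder stands upright; which holder is in which slot varies. Yaw up to about 0.3 rad.
- holder_violet: Loose white label holder, about 40 g: upright plate 6 mm thick (x), 70 wide (y), 56 high, lowest 4 mm narrower (3.5 thick). On top a black ribbed grip tab 12 mm thick (x), 36 wide (y), from 55 to 80 mm above the origin. Origin: centre of its underside; z up. A card with a violet band on its own -x face. Starts upright in the rack, axes as the rack's, card towards the robot.
- violet_tab (a point): Middle of the violet holder's grip tab, 68 mm above its origin: the place to grip, closing along the holder's x.
- violet_card (a point): Middle of the violet card's face, on the holder's -x side, 36 mm above its origin.
- holder_green: The other label holder, same shape with a green band; stays in the rack.
- pillar_candle: Loose russet pillar candle, 68 mm across, 88 mm high, origin at the centre of its underside; a bystander.
- amber_cup: Loose low glass cup, 60 mm across, 34 mm high, origin at the centre of its underside; a bystander.

How it is judged:
By the outcome, as a careful person would: the job done as asked, in the order asked, and still so for the second after the job is handed in, while the arm keeps its last pose, push and grip.
It also fails if it takes over 56 s, if anything falls off the work surface, if the arm or the gripper's body presses on something with over 40 N, if the wrist force passes 120 N, or if a joint passes its speed limit or range.

## Working session

There is one attempt and no reset: what is moved stays moved. The work goes in short steps, Python scripts to look and compute and a tool call to move; the robot and the scene stay as the last step left them, time stands still between calls to the robot, and variables do not carry over. Pictures are saved under pics/ and viewed, and the job is handed in when it is done.

Besides the shell and the picture viewer there is one more tool, called after "Call:" as a command line: name --argument value ..., lists and objects as JSON in quotes. servo_tool: Moves the arm, as the interface text tells. Its arguments: {"type":"object","properties":{"deltas":{"type":"array"}},"required":["deltas"]}

```bash
ls; mkdir -p pics
python3 - <<'E'
from rig import ctrl
import cv2,numpy as np
s=ctrl.sense()
for k in s: print(k,np.round(s[k],3))
for n in("side","top"):
    d=ctrl.snapshot(n); cv2.imwrite(f"pics/{n}0.png",d["pixels"])
    np.savez(f"{n}0.npz",**d)
    print(n,d["fx"],d["fy"],d["cx"],d["cy"],np.round(d["R"],4).tolist(),np.round(d["t"],1),"cam",np.round(-np.array(d["R"]).T@d["t"]))
E
```

```text
pics
time 0.0
joint_positions [ 1.293  0.468 -0.012  1.604  0.006  1.071 -0.056]
joint_velocities [-0.001 -0.     0.001  0.     0.001  0.     0.   ]
joint_efforts [ 1.0000e-03 -5.2058e+01 -1.2000e-02 -2.4375e+01 -5.7000e-02  1.7000e-02
  0.0000e+00]
tcp_pos [ 151.033 -631.644  232.65 ]
ee_rot [-0.001  0.993  0.117 -0.   ]
wrist_force [0.022 0.634 1.038]
wrist_torque [-0.045 -0.007  0.032]
width 91.959
side 505.8272798724741 505.8272798724741 322.7275761926599 198.09909772324198 [[-0.8901, -0.4557, 0.0102], [-0.3187, 0.6061, -0.7287], [0.3259, -0.6519, -0.6848]] [ 560.7  186.  1008.3] cam [230. 800. 820.]
top 511.83863986493367 511.83863986493367 316.68109241771947 190.67834768157087 [[-0.0013, -1.0, 0.0043], [-0.9903, 0.0007, -0.1389], [0.1389, -0.0044, -0.9903]] [  95.5  574.3 1203.5] cam [ 402.  100. 1271.]
```

View pics/side0.png

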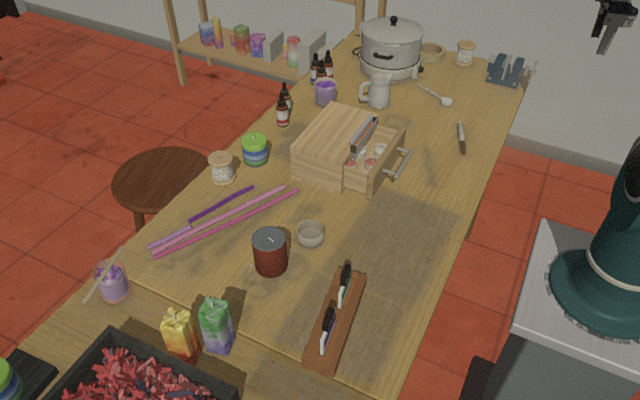

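View pics/top0.png

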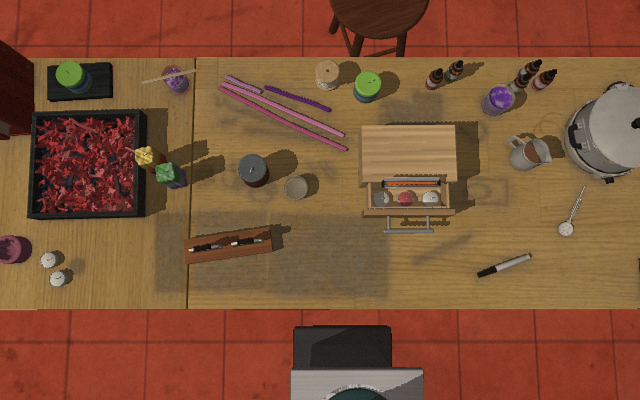

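```bash
cat > h.py <<'E'
import numpy as np,cv2
from rig import ctrl
def load(f): return dict(np.load(f))
def ray(d,u,v):
    R=d["R"];c=-R.T@d["t"];q=R.T@np.array([(u-d["cx"])/d["fx"],(v-d["cy"])/d["fy"],1.]);return c,q
def plane(d,u,v,z):
    c,q=ray(d,u,v);return c+q*(z-c[2])/q[2]
def tri(d1,p1,d2,p2):
    c1,q1=ray(d1,*p1);c2,q2=ray(d2,*p2)
    s=np.linalg.lstsq(np.c_[q1,-q2],c2-c1,rcond=None)[0]
    a=c1+q1*s[0];b=c2+q2*s[1];return (a+b)/2,np.linalg.norm(a-b)
def proj(d,X):
    p=d["R"]@np.asarray(X,float)+d["t"];return np.array([d["fx"]*p[0]/p[2]+d["cx"],d["fy"]*p[1]/p[2]+d["cy"]])
def crop(im,x0,y0,x1,y1,k,f):
    c=cv2.resize(im[y0:y1,x0:x1],None,fx=k,fy=k,interpolation=cv2.INTER_CUBIC);cv2.imwrite(f,c)
E
python3 - <<'E'
from h import *
s=load("side0.npz");t=load("top0.npz")
a=cv2.resize(s["pixels"][255:380,290:380],None,fx=4,fy=4,interpolation=cv2.INTER_CUBIC)
b=cv2.resize(t["pixels"][215:275,175:290],None,fx=4,fy=4,interpolation=cv2.INTER_CUBIC)
o=np.zeros((500,820,3),np.uint8)[:, :800]
o[:500,:360]=a; o[:240,360:360+440]=b[:,:440]
cv2.imwrite("pics/c1.png",o)
a=cv2.resize(s["pixels"][95:205,280:420],None,fx=4,fy=4,interpolation=cv2.INTER_CUBIC)
cv2.imwrite("pics/c2.png",a)
b=cv2.resize(t["pixels"][115:240,345:470],None,fx=4.5,fy=4.5,interpolation=cv2.INTER_CUBIC)
cv2.imwrite("pics/c3.png",b)
E
```

```text
(no output)
```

View pics/c1.png

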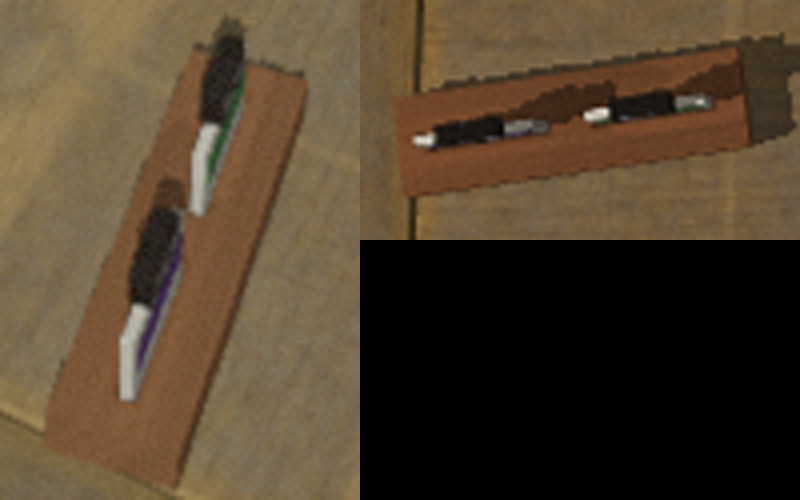

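View pics/c2.png

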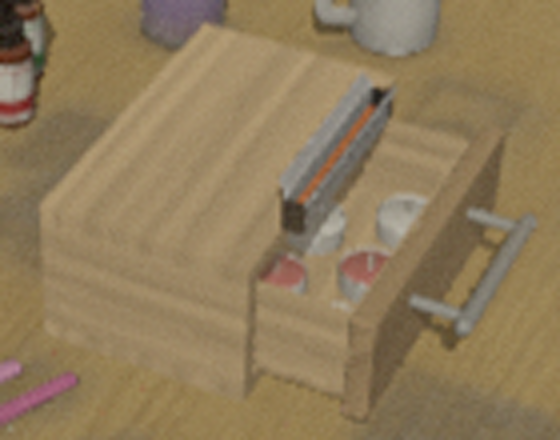

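View pics/c3.png

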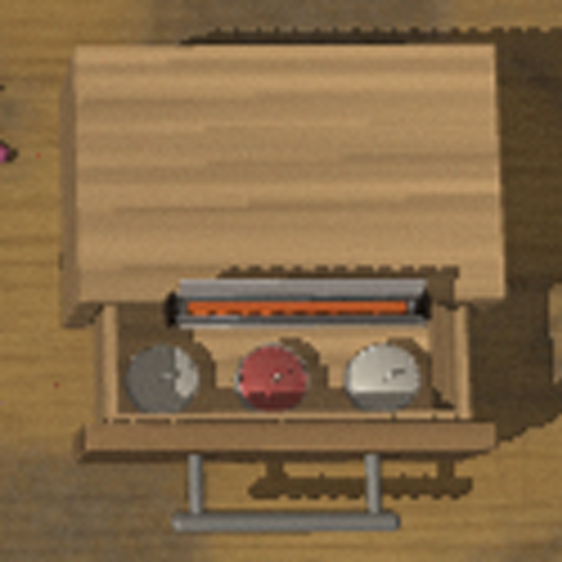

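Run:
```python
from h import *
s=load("side0.npz");t=load("top0.npz")
print("cab corners top z100")
o=lambda x,y:(x/4.5+345-0.4,y/4.5+115-0.4)
C={}
for n,p in dict(bl=(75,45),br=(497,43),fr=(505,298),fl=(74,302)).items():
    C[n]=plane(t,*o(*p),100);print(n,C[n].round(1))
d=lambda a,b:(C[b]-C[a])
for a,b in(("br","bl"),("fr","fl")): v=d(a,b);print(a,b,np.linalg.norm(v),np.arctan2(-v[0],v[1]))
for a,b in(("fl","bl"),("fr","br")): v=d(a,b);print(a,b,np.linalg.norm(v),np.arctan2(v[1],v[0]))
print("center",sum(C.values())/4)
# orange bed
for n,im in(("t",t),("s",s)):
    h=cv2.cvtColor(im["pixels"],cv2.COLOR_BGR2HSV)
    m=cv2.inRange(h,(3,150,90),(14,255,255))
    r=(345,115,470,240) if n=="t" else (340,105,390,160)
    mm=np.zeros_like(m);mm[r[1]:r[3],r[0]:r[2]]=m[r[1]:r[3],r[0]:r[2]]
    k,lab,st,ce=cv2.connectedComponentsWithStats(mm)
    i=1+st[1:,4].argmax();print(n,st[i],ce[i])
    ys,xs=np.where(lab==i);vx,vy,x0,y0=cv2.fitLine(np.c_[xs,ys].astype(np.float32),cv2.DIST_L2,0,.01,.01).ravel()
    for e in(xs.min(),xs.max()):
        p=(e,y0+(e-x0)*vy/vx);print(p,plane(im,*p,112.5).round(1))
# handle ends z62 top
for p in((173,522),(400,521)): print("handle",plane(t,*o(*p),62).round(1))
# rack top corners z30 (c1 crop right)
o2=lambda x,y:((x-360)/4+175-.4,y/4+215-.4)
for p in((395,98),(738,48),(749,146),(404,196)): print("rack",plane(t,*o2(*p),30).round(1))
o1=lambda x,y:(x/4+290-.4,y/4+255-.4)
for p in((196,45),(306,84),(180,486),(44,444)): print("rack side",plane(s,*o1(*p),30).round(1))
```

```text
cab corners top z100
bl [723. -10. 100.]
br [ 724.1 -231.1  100. ]
fr [ 588.9 -229.9  100. ]
fl [586.9  -7.7 100. ]
br bl 221.07197713101078 0.004745845353451919
fr fl 222.2874736965774 0.00876657959766114
fl bl 136.11477402537835 -0.01718909556102785
fr br 135.19988298766214 -0.00835905532842866
center [ 655.71220734 -119.6750174   100.        ]
t [387 182  48   3 143] [410.45454545 182.99300699]
(np.int64(387), np.float64(182.99859435925387)) [581.9 -66.  112.5]
(np.int64(434), np.float64(182.98740695749362)) [ 581.9 -173.8  112.5]
s [355 122  18  24  26] [363.57692308 133.23076923]
(np.int64(355), np.float64(144.53529219002604)) [582.9 -68.8 112.5]
(np.int64(372), np.float64(122.12905795255448)) [ 583.5 -170.1  112.5]
handle [476.  -61.6  62. ]
handle [ 476.4 -180.8   62. ]
rack [458.  416.9  30. ]
rack [488.  210.3  30. ]
rack [429. 203.  30.]
rack [399.5 409.4  30. ]
rack side [487.7 208.9  30. ]
rack side [429.1 206.   30. ]
rack side [391.7 422.7  30. ]
rack side [450.9 432.3  30. ]
```

Run:
```python
from h import *
s=load("side0.npz");t=load("top0.npz")
for x in(573,587):
  for z in(100,0):
    p=proj(t,(x,-9,z));print(x,z,"c3",((p-(345,115)+.4)*4.5).round(),"c2",((proj(s,(x,-9,z))-(280,95)+.4)*4).round())
print(plane(s,255/4+280-.4,275/4+95-.4,100).round(1),plane(s,245/4+280-.4,395/4+95-.4,0).round(1))
print("back corners side",plane(s,205/4+280-.4,25/4+95-.4,100).round(1),plane(s,42/4+280-.4,208/4+95-.4,100).round(1))
print(tri(t,(410.45,183),s,(363.6,133.2)))
print("rack tri", [tri(t,(395/4-90+175-.4,98/4+215-.4),s,(44/4+290-.4,444/4+255-.4)),tri(t,((738-360)/4+175-.4,48/4+215-.4),s,(196/4+290-.4,45/4+255-.4))])
```

```text
573 100 c3 [ 77. 329.] c2 [272. 280.]
573 0 c3 [ 61. 355.] c2 [265. 410.]
587 100 c3 [ 77. 302.] c2 [250. 273.]
587 0 c3 [ 60. 330.] c2 [244. 403.]
[583.4  -8.5 100. ] [589.3 -15.8   0. ]
back corners side [ 723.  -226.1  100. ] [719.6  -6.2 100. ]
(array([ 582.73457409, -119.69457056,  111.82955386]), np.float64(1.5605391599669853))
rack tri [(array([458.07954509, 422.17726335,   7.79598396]), np.float64(1.9936045797028328)), (array([487.5613422 , 210.0625821 ,  31.40278078]), np.float64(0.6789990925096135))]
```

Call:
servo_tool --deltas '[[[0,0,0,0,0,0,10],[0,0,0,0,0,0,3.5],[0,2.4,-4.3,0,0,0,0],[0,2.4,-4.3,0,0,0,0],[0,2.4,-4.3,0,0,0,0],[0,2.4,-4.3,0,0,0,0],[0,2.4,-4.3,0,0,0,0],[0,2.4,-4.3,0,0,0,0]]]'

```text
time: 1.1
tcp_pos: [295.9, -372.6, 233.4]
ee_rot: [-0.0, 1.0, -0.0, -0.0]
wrist_force: [1.0, 0.1, -0.0]
width: 14.1
```

Run:
```python
from h import *
s=load("side0.npz");t=load("top0.npz")
# black tabs in both views
for n,im,r in(("t",t,(175,215,290,275)),("s",s,(290,255,380,380))):
    g=im["pixels"].max(2);m=(g<60).astype(np.uint8)
    if n=="t": print([ (int(g[247,x])) for x in range(186,205)])
    mm=np.zeros_like(m);mm[r[1]:r[3],r[0]:r[2]]=m[r[1]:r[3],r[0]:r[2]]
    k,lab,st,ce=cv2.connectedComponentsWithStats(mm)
    for i in range(1,k):
        if st[i,4]>20: print(n,st[i],ce[i].round(1), plane(im,*ce[i],96 if n=="t" else 84).round(1))
# model tab projection
y=.14;c=np.array([443.6,309.9]);u=np.array([-np.sin(y),np.cos(y)]);w=np.array([np.cos(y),np.sin(y)])
p=c+50*u;print("tab xy",p)
for a in(-6,6):
  for b in(-18,18): print("top96",proj(t,(*(p+a*w+b*u),96)).round(1),proj(s,(*(p+a*w+b*u),96)).round(1))
```

```text
[124, 121, 121, 119, 117, 118, 119, 57, 22, 18, 28, 23, 21, 22, 30, 28, 30, 27, 26]
t [269 230  10  21  44] [272.7 242.1] [448.  195.9  96. ]
t [236 237  18   9 102] [244.6 241.1] [450.4 259.9  96. ]
t [193 244  18   9 101] [201.7 247.5] [435.8 357.5  96. ]
s [340 264  11  23 151] [345.1 274.3] [451.  261.6  84. ]
s [323 307  12  25 187] [328.1 318.6] [436.1 360.5  84. ]
tab xy [436.62284427 359.41079981]
top96 [209.  248.7] [334.9 306.4]
top96 [193.3 250.9] [328.2 323.7]
top96 [208.5 243.4] [328.3 304.5]
top96 [192.8 245.7] [321.3 321.6]
```

Call:
servo_tool --deltas '[[[0,2.9,-5.0,0,0,0,0],[0,2.9,-5.0,0,0,0,0],[0,2.9,-5.0,0,0,0,0],[0,2.9,-5.0,0,0,0,0],[0,2.8,-5.2,0,0,0,0],[0,0,0,5.4,0,0,0],[0,0,0,5.4,0,0,0],[0,0,0,5.4,0,0,0]]]'

```text
time: 2.1
tcp_pos: [439.7, -122.4, 70.1]
ee_rot: [0.0, 1.0, -0.0, 0.0]
wrist_force: [0.2, -0.8, -0.8]
width: 0.4
```

Call:
servo_tool --deltas '[[[0,1.5,0,0,0,0,0],[0,1.0,0,0,0,0,0],[0,1.0,0,0,0,0,0],[0,1.0,0,0,0,0,0],[0,1.0,0,0,0,0,0],[0,1.0,0,0,0,0,0],[0,0.5,0,0,0,0,0],[0,0.5,0,0,0,0,0]]]'

```text
time: 3.1
tcp_pos: [514.7, -122.6, 71.5]
ee_rot: [0.0, 1.0, -0.0, -0.0]
wrist_force: [-0.6, -0.6, 1.3]
width: 0.5
```

Run:
```python
from h import *
a=[]
for n in("side","top"):
    d=ctrl.snapshot(n);np.savez(f"{n}1.npz",**d);im=d["pixels"]
    a.append(cv2.resize(im[80:210,280:440] if n=="side" else im[115:245,345:470],(400,400) if 0 else None,fx=3,fy=3,interpolation=cv2.INTER_CUBIC))
o=np.zeros((400,800,3),np.uint8)
h,w=a[0].shape[:2];o[:min(h,400),:400]=a[0][:400,:400];h,w=a[1].shape[:2];o[:h,400:400+w]=a[1][:, :400]
cv2.imwrite("pics/d1.png",o)
```

```text
(no output)
```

View pics/d1.png

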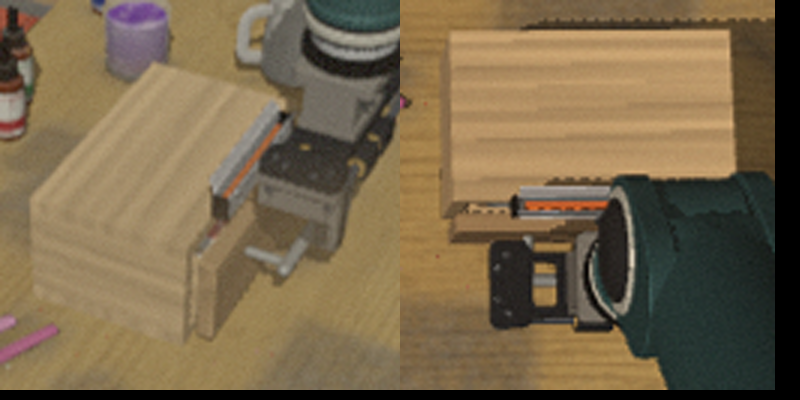

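Call:
servo_tool --deltas '[[[0,0.4,0,0,0,0,0],[0,0.3,0,0,0,0,0],[0,0.3,0,0,0,0,0],[0,0.2,0,0,0,0,0],[0,0,0,0,0,0,0]]]'

```text
time: 3.82
tcp_pos: [524.0, -122.4, 71.2]
ee_rot: [-0.0, 1.0, -0.001, -0.003]
wrist_force: [-7.5, 0.1, 5.9]
width: 0.8
```

Call:
servo_tool --deltas '[[[0,0.2,0,0,0,0,0],[0,0.1,0,0,0,0,0],[0,0,0,0,0,0,0]]]'

```text
time: 4.2
tcp_pos: [524.2, -122.5, 71.1]
ee_rot: [0.0, 1.0, -0.001, -0.006]
wrist_force: [-15.4, 1.5, 13.3]
width: 0.5
```

Run:
```python
from h import *
a=[]
for n in("side","top"):
    d=ctrl.snapshot(n);np.savez(f"{n}2.npz",**d);im=d["pixels"]
    a.append(cv2.resize(im[80:210,280:440] if n=="side" else im[115:245,345:470],None,fx=3,fy=3,interpolation=cv2.INTER_CUBIC))
o=np.zeros((400,800,3),np.uint8)
h,w=a[0].shape[:2];o[:min(h,400),:400]=a[0][:400,:400];h,w=a[1].shape[:2];o[:h,400:400+w]=a[1][:, :400]
cv2.imwrite("pics/d2.png",o)
```

```text
(no output)
```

View pics/d2.png

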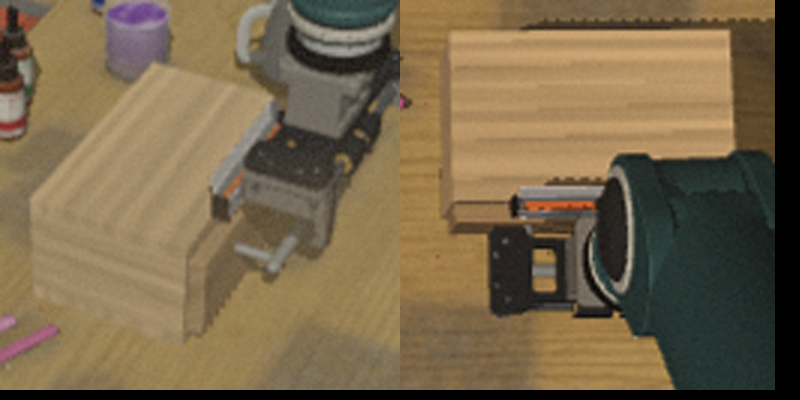

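Call:
servo_tool --deltas '[[[0,-1.5,0,0,0,0,0],[0,-5.0,0,0,0,0,0],[0,0,0,-5,0,0,0],[0,0,0,-6,0,0,-10],[0.6,0,0,0,0,0,-10],[0.6,0,0,0,0,0,-10],[0.6,0,0,0,0,0,-10],[0.6,0,0,0,0,0,-10]]]'

```text
time: 5.3
tcp_pos: [465.1, -122.6, 181.9]
ee_rot: [0.001, 0.905, 0.425, 0.001]
wrist_force: [0.3, -0.3, 0.0]
width: 38.4
```

Call:
servo_tool --deltas '[[[0.6,0,0,0,0,0,-10],[0.6,0,0,0,0,0,-10],[0.6,0,0,0,0,0,-10],[0.6,0,0,0,0,0,-10],[0.6,0,0,0,0,0,-8],[0.6,0,0,0,0,0,0]]]'

```text
time: 6.05
tcp_pos: [464.9, -122.6, 181.7]
ee_rot: [0.0, 0.657, 0.754, 0.0]
wrist_force: [0.1, 0.2, -0.0]
width: 55.4
```

```bash
cat >> h.py <<'E'
from scipy.spatial.transform import Rotation as Ro
def pose():
    s=ctrl.sense();q=s["ee_rot"];return np.array(s["tcp_pos"]),Ro.from_quat([q[1],q[2],q[3],q[0]]),s
def togo(P,yaw):
    # tool y at angle yaw, tool z down
    p,r,s=pose();ty=np.array([np.cos(yaw),np.sin(yaw),0]);tz=np.array([0,0,-1.]);tx=np.cross(ty,tz)
    R2=Ro.from_matrix(np.c_[tx,ty,tz])
    print("pos",p.round(1),"shift cm in tool",(r.inv().apply(np.array(P)-p)/10).round(2),"turn deg",np.degrees((r.inv()*R2).as_rotvec()).round(2),"t",s["time"],"w",round(s["width"],1),"F",np.round(s["wrist_force"],1),"j",np.round(s["joint_positions"],2))
E
python3 - <<'E'
from h import *
togo((436.4,359,170),.14)
a=[]
d=ctrl.snapshot("side");im=d["pixels"];np.savez("side3.npz",**d)
crop(im,280,80,440,210,4,"pics/d3.png")
E
```

```text
pos [ 464.9 -122.6  181.7] shift cm in tool [48.1   3.75  1.16] turn deg [ 0.07  0.01 -0.18] t 6.05 w 55.4 F [ 0.1  0.2 -0. ] j [ 0.76  0.34 -0.67  2.02  0.27  0.87  0.08]
```

View pics/d3.png

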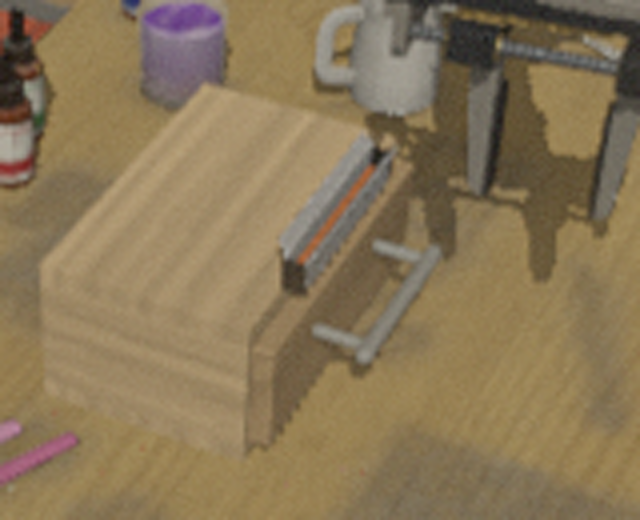

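Call:
servo_tool --deltas '[[[0.6,6,0.47,0.1,0,0,0],[0.6,6,0.47,0.1,0,0,0],[0.6,6,0.47,0.1,0,0,0],[0.6,6,0.47,0.1,0,0,0],[0.6,6,0.47,0.1,0,0,0],[0.6,6,0.47,0.1,0,0,0],[0.6,6,0.47,0.1,0,0,0],[0.6,6,0.47,0.1,0,0,0]]]'

```text
time: 7.1
tcp_pos: [435.5, 360.0, 173.5]
ee_rot: [0.0, 0.658, 0.753, 0.0]
wrist_force: [1.3, -0.5, -0.6]
width: 55.4
```

Call:
servo_tool --deltas '[[[0.6,0,0,0,0,0,0]]]'

```text
time: 7.22
tcp_pos: [433.0, 363.9, 173.8]
ee_rot: [-0.002, 0.654, 0.756, 0.001]
wrist_force: [0.5, 0.1, 0.1]
width: 55.0
```

Run:
```python
from h import *
togo((436.4,359,84),.14)
a=[]
for n in("side","top"):
    d=ctrl.snapshot(n);np.savez(f"{n}4.npz",**d);im=d["pixels"]
    c=im[210:390,270:410] if n=="side" else im[170:300,150:310]
    a.append(cv2.resize(c,None,fx=3 if n=="side" else 2.6,fy=3 if n=="side" else 2.6,interpolation=cv2.INTER_CUBIC))
o=np.zeros((540,800,3),np.uint8)
h,w=a[0].shape[:2];o[:h,:w]=a[0];h2=a[1].shape[0];k=min(800-w,a[1].shape[1]);o[:h2,w:w+k]=a[1][:,:k]
cv2.imwrite("pics/e4.png",o)
```

```text
pos [433.  363.9 173.8] shift cm in tool [-0.57  0.26  8.98] turn deg [ 0.   -0.23  0.27] t 7.225 w 55.0 F [0.5 0.1 0.1] j [-0.18  0.52 -0.75  1.83  0.42  0.95 -0.97]
```

View pics/e4.png

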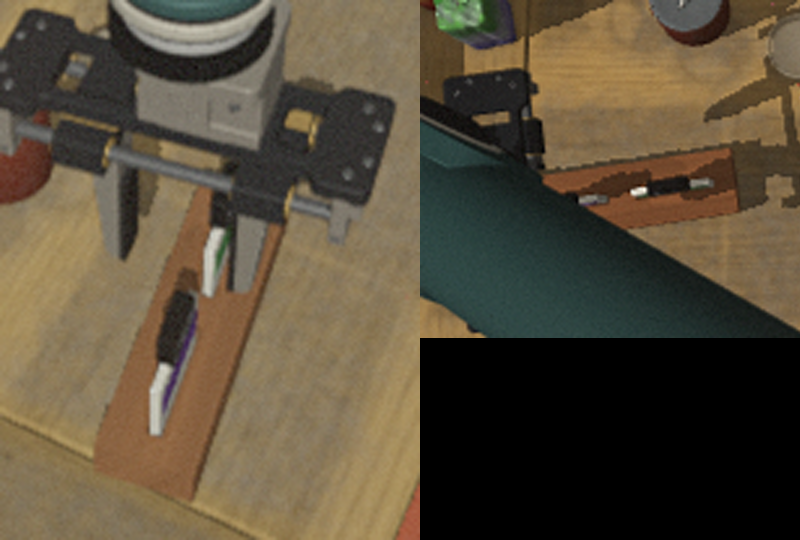

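Call:
servo_tool --deltas '[[[0.6,-0.3,0.2,2,0,0,0],[0.6,0,0,2,0,0,0],[0.6,0,0,0,0,0,0],[0.6,0,0,0,0,0,0]]]'

```text
time: 7.82
tcp_pos: [438.0, 355.2, 133.4]
ee_rot: [-0.0, 0.657, 0.754, -0.0]
wrist_force: [0.4, 0.7, 0.4]
width: 55.4
```

Run:
```python
from h import *
togo((436.4,359,84),.14)
```

```text
pos [438.  355.2 133.4] shift cm in tool [ 0.4  -0.1   4.94] turn deg [-0.02 -0.01 -0.11] t 7.825 w 55.4 F [0.4 0.7 0.4] j [-0.2   0.57 -0.71  1.86  0.47  0.89 -1.  ]
```

Call:
servo_tool --deltas '[[[0.6,0.4,-0.1,1.5,0,0,0],[0.6,0,0,1.7,0,0,0],[0.6,0,0,1.7,0,0,0],[0.6,0,0,0,0,0,0],[0.3,0,0,0,0,0,0],[0.1,0,0,0,0,0,0],[0,0,0,0,0,0,0],[0,0,0,0,0,0,0]]]'

```text
time: 8.82
tcp_pos: [436.5, 359.3, 84.9]
ee_rot: [0.0, 0.656, 0.754, 0.0]
wrist_force: [0.7, 0.2, 0.5]
width: 17.1
```

Run:
```python
from h import *
togo((436.4,359,84),.14)
d=ctrl.snapshot("side");im=d["pixels"];np.savez("side5.npz",**d)
crop(im,270,210,410,390,3,"pics/e5.png")
```

```text
pos [436.5 359.3  84.9] shift cm in tool [-0.03 -0.02  0.09] turn deg [ 0.03 -0.01 -0.08] t 8.825 w 17.1 F [0.7 0.2 0.5] j [-0.24  0.64 -0.66  1.88  0.53  0.8  -1.05]
```

View pics/e5.png

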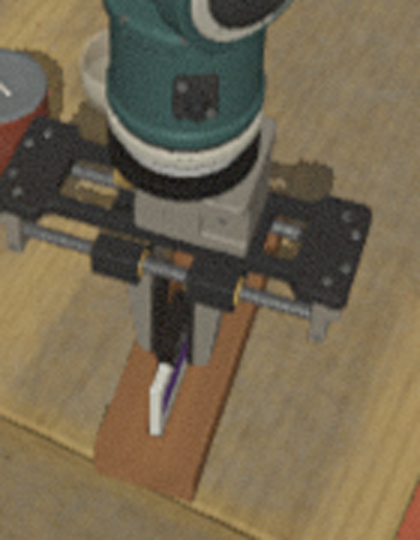

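Fingers are closing either side of the violet tab (around pixel 325,320). Let them finish closing, then lift.

Call:
servo_tool --deltas '[[[0,0,0,0,0,0,0],[0,0,0,0,0,0,0],[0,0,0,0,0,0,0],[0,0,0,0,0,0,0]]]'

```text
time: 9.38
tcp_pos: [436.5, 359.3, 84.7]
ee_rot: [0.0, 0.656, 0.754, 0.0]
wrist_force: [0.0, -1.5, 3.2]
width: 11.7
```

Call:
servo_tool --deltas '[[[0,0,0,-1,0,0,0],[0,0,0,-1.5,0,0,0],[0,0,0,-3,0,0,0],[0,0,0,-4,0,0,0],[0,0,0,-4,0,0,0],[0,0,0,-2,0,0,0],[0,0,0,0,0,0,0]]]'

```text
time: 10.25
tcp_pos: [436.7, 359.6, 240.8]
ee_rot: [0.0, 0.656, 0.754, 0.001]
wrist_force: [-0.2, -0.4, -0.6]
width: 12.0
```

Run:
```python
from h import *
# predicted slot
yaw=.005; 
togo((582.5,-120,240),yaw)
d=ctrl.snapshot("side");im=d["pixels"];np.savez("side6.npz",**d)
crop(im,250,150,410,390,2.5,"pics/e6.png")
```

```text
pos [436.7 359.6 240.8] shift cm in tool [-49.52   7.82   0.05] turn deg [ 0.13 -0.06  7.65] t 10.25 w 12.0 F [-0.2 -0.4 -0.6] j [-0.13  0.44 -0.79  1.77  0.35  1.08 -0.91]
```

View pics/e6.png

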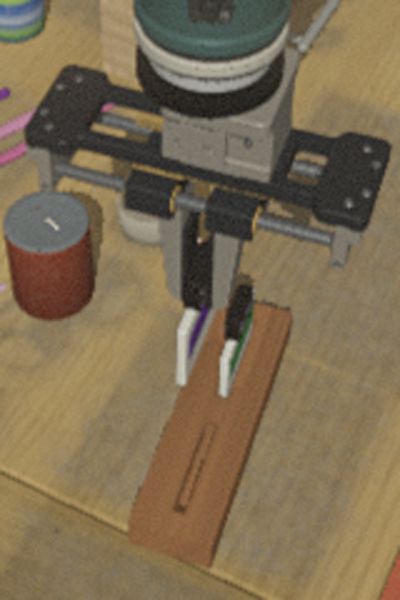

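Call:
servo_tool --deltas '[[[0,0,0,0,0,0,7.6],[0,-5.3,1.6,0,0,0,0],[0,-5.3,1.6,0,0,0,0],[0,-5.3,1.6,0,0,0,0],[0,-5.3,1.6,0,0,0,0],[0,-5.3,1.6,0,0,0,0],[0,-5.3,1.6,0,0,0,0],[0,-5.3,1.6,0,0,0,0]]]'

```text
time: 11.3
tcp_pos: [549.8, -13.0, 237.6]
ee_rot: [-0.001, 0.705, 0.709, -0.001]
wrist_force: [0.5, 0.0, -0.9]
width: 11.6
```

Call:
servo_tool --deltas '[[[0,-5.0,1.6,0,0,0,0],[0,-3.0,1.0,0,0,0,0],[0,-2.0,0.3,0,0,0,0],[0,0,0,0,0,0,0],[0,0,0,0,0,0,0]]]'

```text
time: 11.92
tcp_pos: [579.8, -108.9, 239.2]
ee_rot: [-0.001, 0.704, 0.71, 0.0]
wrist_force: [-0.0, -0.1, 0.2]
width: 12.1
```

Run:
```python
from h import *
togo((582.5,-120,240),.005)
a=[]
for n in("side","top"):
    d=ctrl.snapshot(n);np.savez(f"{n}7.npz",**d);im=d["pixels"]
    c=im[20:210,280:420] if n=="side" else im[110:240,345:470]
    a.append(cv2.resize(c,None,fx=3,fy=3,interpolation=cv2.INTER_CUBIC))
o=np.zeros((570,800,3),np.uint8)
h,w=a[0].shape[:2];o[:h,:w]=a[0];h2,k=a[1].shape[:2];o[:h2,w:w+k]=a[1]
cv2.imwrite("pics/e7.png",o)
```

```text
pos [ 579.8 -108.9  239.2] shift cm in tool [-1.12  0.26 -0.08] turn deg [-0.05 -0.06  0.2 ] t 11.925 w 12.1 F [-0.  -0.1  0.2] j [ 0.61  0.44 -0.63  1.72  0.29  1.08 -0.1 ]
```

View pics/e7.png

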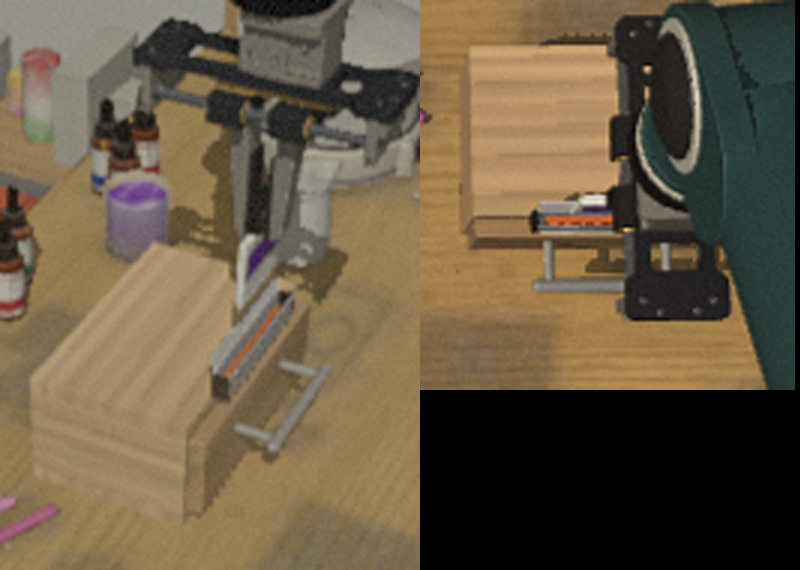

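Call:
servo_tool --deltas '[[[0,-0.6,0.2,1,0,0,0.2],[0,-0.5,0.1,1.5,0,0,0],[0,0,0,1.2,0,0,0],[0,0,0,0,0,0,0],[0,0,0,0,0,0,0]]]'

```text
time: 12.65
tcp_pos: [583.4, -121.6, 202.6]
ee_rot: [-0.0, 0.706, 0.708, 0.0]
wrist_force: [-0.0, 0.5, -0.4]
width: 12.0
```

Run:
```python
from h import *
togo((582.5,-120,174.5),.005)
a=[]
for n in("side","top"):
    d=ctrl.snapshot(n);np.savez(f"{n}8.npz",**d);im=d["pixels"]
    c=im[60:170,330:400] if n=="side" else im[165:205,370:420]
    f=5 if n=="side" else 8
    a.append(cv2.resize(c,None,fx=f,fy=f,interpolation=cv2.INTER_CUBIC))
    p=np.array(ctrl.sense()["tcp_pos"])-[0,0,68]
    print(n,"model holder bottom -y/+y ends",[((proj(d,p+[0,e,zz])-((330,60) if n=="side" else (370,165))+.4)*f).round() for e in(-35,35) for zz in(0,56)])
o=np.zeros((570,800,3),np.uint8)
h,w=a[0].shape[:2];o[:h,:w]=a[0];h2,k=a[1].shape[:2];o[:h2,w:w+k]=a[1]
cv2.imwrite("pics/e8.png",o)
```

```text
pos [ 583.4 -121.6  202.6] shift cm in tool [ 0.15 -0.09  2.81] turn deg [ 0.01 -0.02 -0.11] t 12.65 w 12.0 F [-0.   0.5 -0.4] j [ 0.6   0.49 -0.6   1.74  0.32  1.01 -0.11]
side model holder bottom -y/+y ends [array([204., 288.]), array([213., 187.]), array([144., 364.]), array([152., 261.])]
top model holder bottom -y/+y ends [array([473., 129.]), array([519.,  96.]), array([224., 129.]), array([258.,  96.])]
```

View pics/e8.png

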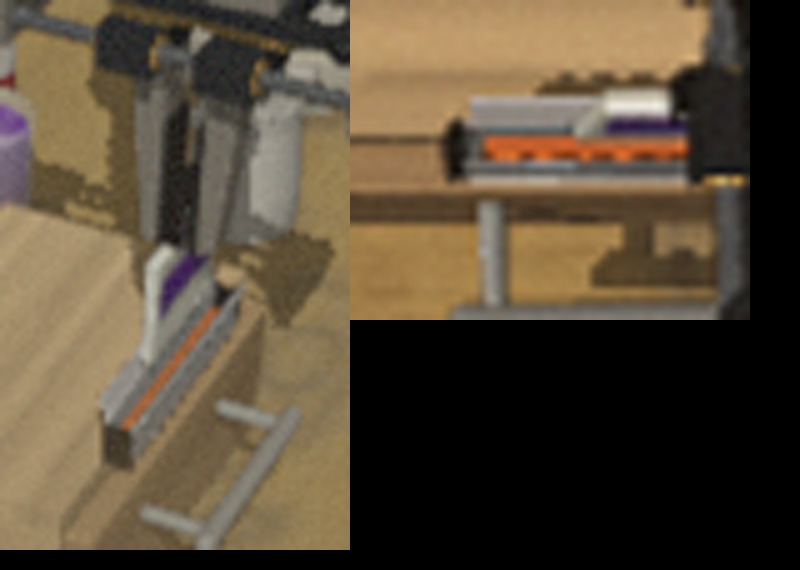

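Call:
servo_tool --deltas '[[[0,0,0,0.6,0,0,0],[0,0,0,0.5,0,0,0],[0,0,0,0.3,0,0,0],[0,0,0,0,0,0,0]]]'

```text
time: 13.25
tcp_pos: [583.1, -121.8, 188.2]
ee_rot: [-0.0, 0.706, 0.708, -0.0]
wrist_force: [-0.5, 0.2, -1.0]
width: 11.6
```

Call:
servo_tool --deltas '[[[0,0,0,0.3,0,0,0],[0,0,0,0.3,0,0,0],[0,0,0,0,0,0,0]]]'

```text
time: 13.62
tcp_pos: [583.1, -121.8, 182.3]
ee_rot: [-0.0, 0.706, 0.708, -0.0]
wrist_force: [-0.3, -0.2, -0.9]
width: 11.8
```

Call:
servo_tool --deltas '[[[0,0,0,0.3,0,0,0],[0,0,0,0.2,0,0,0],[0,0,0,0.2,0,0,0],[0,0,0,0,0,0,0]]]'

```text
time: 14.12
tcp_pos: [583.6, -121.9, 176.4]
ee_rot: [0.0, 0.706, 0.708, 0.0]
wrist_force: [-1.6, -0.2, 7.7]
width: 11.8
```

Call:
servo_tool --deltas '[[[0,0,0,0.1,0,0,0],[0,0,0,0.1,0,0,0],[0,0,0,0.1,0,0,0],[0,0,0,0,0,0,0]]]'

```text
time: 14.62
tcp_pos: [583.8, -121.9, 175.1]
ee_rot: [0.001, 0.706, 0.708, -0.0]
wrist_force: [-5.3, 1.2, 15.5]
width: 11.9
```

Call:
servo_tool --deltas '[[[0,0,-0.1,0,0,0,0],[0,0,0,0.1,0,0,0],[0,0,0,0.1,0,0,0],[0,0,0,0,0,0,0],[0,0,0,0,0,0,0]]]'

```text
time: 15.25
tcp_pos: [583.9, -121.8, 174.9]
ee_rot: [0.002, 0.706, 0.708, 0.001]
wrist_force: [-6.3, 0.1, 25.6]
width: 11.6
```

Run:
```python
from h import *
togo((582.5,-120,174.5),.005)
a=[]
for n in("side","top"):
    d=ctrl.snapshot(n);np.savez(f"{n}9.npz",**d);im=d["pixels"]
    c=im[60:170,330:400] if n=="side" else im[155:215,360:420]
    f=5 if n=="side" else 7
    a.append(cv2.resize(c,None,fx=f,fy=f,interpolation=cv2.INTER_CUBIC))
    p=np.array([582.5,-121.8,106.5])
    print(n,"home model ends",[((proj(d,p+[xx,e,zz])-((330,60) if n=="side" else (360,155))+.4)*f).round() for e,zz,xx in((35,56,0),(35,56,-3),(35,25,-3),(-35,56,0))])
o=np.zeros((570,800,3),np.uint8)
h,w=a[0].shape[:2];o[:h,:w]=a[0];h2,k=a[1].shape[:2];o[:h2,w:w+k]=a[1]
cv2.imwrite("pics/e9.png",o)
```

```text
pos [ 583.9 -121.8  174.9] shift cm in tool [ 0.18 -0.14  0.04] turn deg [ 0.22  0.13 -0.14] t 15.25 w 11.6 F [-6.3  0.1 25.6] j [ 0.59  0.52 -0.59  1.76  0.35  0.96 -0.13]
side home model ends [array([150., 315.]), array([156., 317.]), array([152., 373.]), array([211., 239.])]
top home model ends [array([280., 172.]), array([281., 182.]), array([265., 197.]), array([503., 172.])]
```

View pics/e9.png

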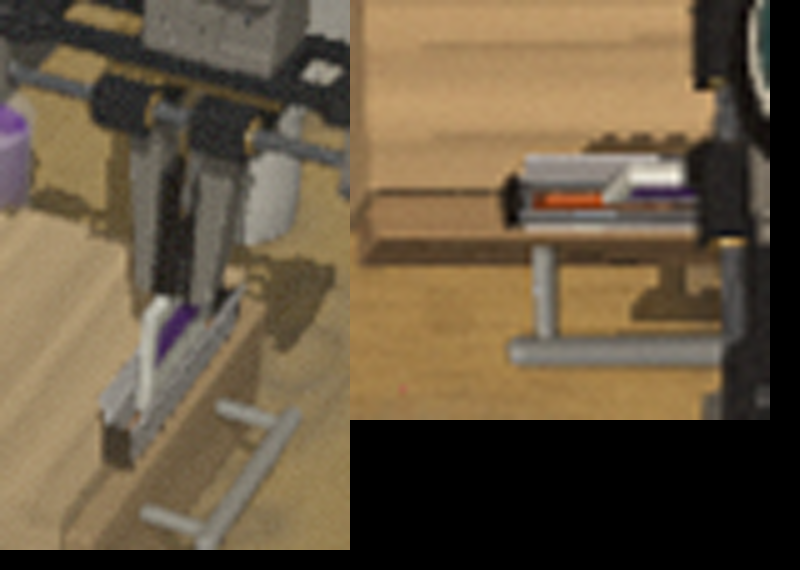

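Call:
servo_tool --deltas '[[[0,0,-0.1,-0.1,0,0,0],[0,0,0,0,0,0,0],[0,0,0,0,0,0,0],[0,0,0,0,0,0,0],[0,0,0,0,0,0,0],[0,0,0,0,0,0,0],[0,0,0,0,0,0,0],[0,0,0,0,0,0,0]]]'

```text
time: 16.35
tcp_pos: [583.5, -121.9, 175.0]
ee_rot: [0.002, 0.706, 0.708, 0.001]
wrist_force: [-3.1, 0.9, 17.7]
width: 11.7
```

Run:
```python
from h import *
togo((582.5,-120,174.5),.005)
a=[]
for n in("side","top"):
    d=ctrl.snapshot(n);np.savez(f"{n}10.npz",**d);cv2.imwrite(f"pics/f{n}.png",d["pixels"])
t=load("top10.npz");b=load("top0.npz")
for q in((364,156),):pass
```

```text
pos [ 583.5 -121.9  175. ] shift cm in tool [ 0.19 -0.1   0.05] turn deg [ 0.31  0.09 -0.14] t 16.35 w 11.7 F [-3.1  0.9 17.7] j [ 0.59  0.52 -0.59  1.77  0.35  0.96 -0.13]
```

View pics/ftop.png

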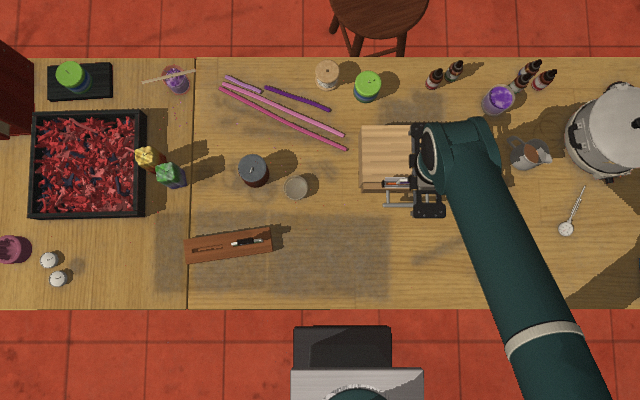

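View pics/fside.png

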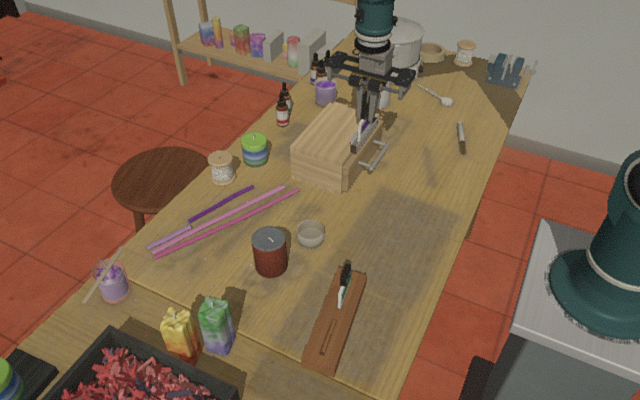

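Run:
```python
from h import *
t=load("top10.npz");c=t["pixels"].max(2)[195:216,380:400].astype(float).mean(1);print(c.round())
r=195+(10+0)
for v in(204,205,206):print(v,plane(t,390,v,62).round(1))
t2=load("top2.npz");print(t2["pixels"].max(2)[195:216,380:400].astype(float).mean(1).round())
ctrl.sign_off();print(ctrl.sense()["wrist_force"])
```

```text
[155. 153. 156. 156. 158. 160. 157. 140. 114. 129. 141. 129. 138. 160.
 161. 160. 161. 160. 162. 158. 150.]
204 [539.2 -79.4  62. ]
205 [536.8 -79.3  62. ]
206 [534.4 -79.2  62. ]
[40. 39. 34. 73. 78. 84. 85. 75. 64. 71. 76. 70. 72. 83. 85. 86. 86. 53.
 39. 42. 36.]
the job is handed in; nothing more can be done
the job is handed in; nothing more can be done
```

The job is handed in at about 16.4 s of the 56 s: the drawer is shut and the violet holder is pressed home in the rail, still held there.

**Drawer:** I pushed it shut with closed fingers against the bar handle until it hit its stop, where the force rose from 7.5 to 15.4 N over 0.2 mm. In the last top picture the handle sits at x about 537–538 mm, against 538 mm expected when shut.

**Holder:** I gripped the violet holder by its tab and lowered it into the slot with the card facing the robot.
- It met the bed at about the expected height, and the spring force rose to its stop. A peak of 25.6 N moved it only 0.2 mm, well above the bed's 9 N.
- I eased this to a steady 17.7 N. The TCP is at z 175.0 mm, which puts the holder's underside at about 106.3 mm, against 106.5 mm when home.

**Bystanders:** the last pictures show the green holder still in the rack and the candle and cup where they started.

**Small disagreements:**
- The handle bar measured about 119 mm long, not 100.
- The edge of the cabinet's box appeared about 13 mm behind its stated front; the shut drawer front fills that gap.
- A side force of about 3 N on the holder remained at the end.

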